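Turn a cover plate over on the inspection bench's tip ramp

ROBOT

A 6-joint arm with a two-finger parallel gripper is mounted at the origin on the work surface. World frame = base frame: x ahead of the robot, y to its left, z up, the work surface at z = 0. Lengths are in m, angles in rad, forces in N, time in s.
With the tool pointing down it reaches from about 0.275 to 0.85 m from the base axis. Payload 5.2 kg.
Tool frame: the origin (TCP) lies midway between the tips of the shut fingers; the grasp point (between the pads) lies 19 mm behind it; z points along the fingers, y is the line along which they close (so a half turn about z gives the same grasp; the last joint's range is limited). The gripper opens to 85 mm and grips with 20 to 120 N. Pads are 22 mm wide; open, the fingers measure 114 mm over their backs; the gripper's body (76 mm by 85 mm) begins 54 mm behind the grasp point. The pads swing forward as they close: fully open they stand 13 mm farther back than shut.
Start: joints at [1.066, 0.259, 1.535, -0, 1.348, -0.203], TCP at [0.163, 0.525, 0.231] pointing down, gripper open.
Joint ranges: [-3.14, 3.14], [-0.91, 2.08], [0.19, 2.58], [-1.22, 4.36], [0.22, 2.71], [-3.12, 3.12]. Speed limits (rad/s): [2.57, 2.57, 3.14, 3.14, 3.14, 3.14].

INTERFACE

Orientations are given as a unit quaternion [w, x, y, z].
In Python, from cell import status, vision, bot gives the robot as it stands.
- The arm moves only by the tool move_arm, never from a script. Its argument "targets" is a list of rows, each a list of 5 numbers: the opening, from 0 (shut) to 1 (fully open), then the shift along the tool's x, y, z in m, then the turn about the tool's z in rad. In form: [[jaw, dx, dy, dz, twist], ...]. A call has 1 to 10 rows; each row shifts and turns the commanded pose from where the row before left it, along the tool's axes as they then stand; what a row does not reach is not made up. A row lasts 1/10 s, in which the tool goes at most 50 mm and 8.59 degrees, less where a joint would pass 70% of its speed; a pose out of reach is approached as far as the arm can. A call with a gripper value outside its range is refused whole. The fingers move at their own pace and stop on an object; "squeeze" is the grip in N (left out, the last holds). Time passes only in rows, so rows that do not move let the fingers close. It gives the time, the measured TCP pose, the force, the opening and the grip force at its end, in the units of the state.
- status.get_obs(): the state, without advancing time (a new reading comes with each control period).
- vision.camera(name): name is "scene" or "top" or "wrist"; returns (picture, depth): 400x640x3 uint8, red, green, blue; 400x640 float32, m along the optical axis (not along the pixel's ray), 0 where there is no reading.
- vision.get_calibration(name): a dict with "mtx" (3x3 intrinsics, pixels), "view" (4x4, takes a point from world to camera coordinates); the wrist camera has in their place "tool_from_camera" (4x4, takes a point from camera to tool coordinates, whose origin is the TCP and whose axes are the flange's). Camera axes: x right, y down, z forward; pixel columns grow to the right and rows downward; lengths in m; the calibration is good to about 2 mm. The wrist camera is an equidistant fisheye: a pixel r from the principal point sees the ray r / f radians off the axis. A picture is of the moment at which its call begins: read the wrist's pose just before it. get_calibration takes no time and is no camera call.
- bot.sign_off(): hands the job in; it is judged then, once.
Trained networks look in the newest picture that a camera, given by its name, has taken for a name from the list of things; names that differ only in an ending like _2 or _b are one class to them, and where a whole thing is asked for, a point or a joint stands for the part that bears it (a point fixed in the world has none). Each returns a list of dicts, best first, with "conf" (0 to 1); they miss things now and then, are a little off and sometimes report something else, mostly with a low value. They report only what shows in the picture. A call takes as long as a camera call. They do not tell look-alikes from the thing itself.
- vision.recognise(camera, query): "rect" ([left, top, width, height] in pixels, round what is visible of it).
The state is a dict: "time_s": time; "joint_pos": joint angles; "qd": joint speeds; "joint_efforts": joint torques, N m; "eef_pos": TCP position; "tcp_rot": TCP orientation; "contact_force": force on the tool from outside, world axes, zero at the start; "wrist_torque": the same for the moment, N m; "width": finger opening in m; "grip_force": force on a finger pad.
Only numpy, scipy, OpenCV 4.12 (cv2) and the standard library are available. Lean on these libraries where they do the work, as an engineer would, in place of code of your own. Each camera call takes 0.05 s, during which the arm holds its last target. There are 200 camera calls.

TASK

The oblong steel plate has been inspected on its bright face. Pick it up as it lies, hold it level and lengthwise across the upper edge of the ramp with a little more than half of it over the tray, and drop it there so that it tips off the edge, turns over and ends lying flat in the tray with its dark face up. Leave the square plate and the round disc where they are.

Things in the scene. Friction and masses are not known exactly. Their poses are not given: they have to be found in the camera images.
- plate: Loose oblong plate, 80 x 40 x 10 mm, about 250 g: bright face up at the start, other face dark, two hole marks. Origin at its very centre; x along its length, y its width, z out of the bright face. Dropped level, up to 20 mm above the ramp's edge, length along the ramp's x and centre 4 to 18 mm (best 12) out over the tray, it flips; behind the edge it slides back, past 22 mm it may not turn.
- ramp: Fixed metal ramp, 70 mm wide, 4 mm thick, rising at 46 degrees from the back of a grey-rimmed cork tray; its free upper edge overhangs the tray. Origin at the middle of that edge, 95 mm above the bench; z up, y along the edge, x level, from the edge out over the open tray (the board slopes down to -x). The tray floor is 90 mm below the edge and reaches 160 mm out in x, 65 mm either side in y.
- square: A square steel plate, 56 x 56 x 10 mm, bright face up, four small hole marks, loose on the bench; to be left alone. Origin at its centre.
- disc: A round steel disc, 58 mm across, 10 mm thick, bright face up, one dark hole mark in the middle, loose on the bench; to be left alone. Origin at its centre.
Not all that is in view belongs to the job. What is shaped like the plate but pink or turquoise is not meant.

How it is judged:
By the outcome, as a careful person would: the job done as asked, in the order asked, and still so for the second after the job is handed in, with the robot touching nothing.
It also fails if it takes over 35 s, if anything falls off the work surface, if the arm or the gripper's body presses on something with over 40 N, if the wrist force passes 120 N, or if a joint passes its speed limit or range.

## Working session

There is one attempt and no reset: what is moved stays moved. The work goes in short steps, Python scripts to look and compute and a tool call to move; the robot and the scene stay as the last step left them, time stands still between calls to the robot, and variables do not carry over. Pictures are saved under pics/ and viewed, at most 10 in all, crops included, and the job is handed in when it is done.

Besides the shell and the picture viewer there is one more tool, called after "Call:" as name(argument=value, ...) on one line, values as JSON. move_arm: Moves the arm, as the interface text tells. Its arguments: {"type":"object","properties":{"targets":{"type":"array","items":{"type":"array","items":{"type":"number"}}},"squeeze":{"type":"number"}},"required":["targets"]}

```bash
ls; mkdir -p pics
python3 - <<'E'
from cell import status, vision, bot
import cv2,numpy as np
for c in ("top","scene"):
    p,d=vision.camera(c); np.savez(f"{c}.npz",p=p,d=d); cv2.imwrite(f"pics/{c}0.png",p[:,:,::-1])
    for q in ("plate","ramp","square","disc"):
        print(c,q,[(r["rect"],round(r["conf"],2)) for r in vision.recognise(c,q)][:5])
    print(vision.get_calibration(c))
s=status.get_obs();print(s)
E
```

```text
pics
top plate [([305.2, 236.3, 18.2, 28.6], 0.77), ([344.5, 214.7, 31.8, 35.2], 0.7), ([302.0, 164.1, 42.5, 18.3], 0.58)]
top ramp [([179.8, 180.9, 34.1, 35.9], 0.57)]
top square [([377.3, 145.1, 30.2, 31.7], 0.7)]
top disc []
{'mtx': array([[361.97325605,   0.        , 317.45609591],
       [  0.        , 361.97325605, 203.81527715],
       [  0.        ,   0.        ,   1.        ]]), 'view': array([[ 0.00969294, -0.99985961, -0.01366755, -0.02889172],
       [-0.99098253, -0.00777839, -0.13376517,  0.50257071],
       [ 0.13364008,  0.01484088, -0.9909188 ,  0.81033341],
       [ 0.        ,  0.        ,  0.        ,  1.        ]])}
scene plate [([274.3, 187.7, 37.4, 26.2], 0.94), ([333.1, 225.5, 38.3, 34.8], 0.84), ([255.1, 233.2, 39.0, 14.1], 0.8)]
scene ramp [([370.1, 129.8, 41.4, 19.5], 0.52)]
scene square [([308.5, 299.1, 32.9, 28.1], 0.85)]
scene disc [([207.0, 286.9, 33.3, 23.2], 0.76)]
{'mtx': array([[392.24051656,   0.        , 316.94337381],
       [  0.        , 392.24051656, 198.30793799],
       [  0.        ,   0.        ,   1.        ]]), 'view': array([[ 0.8173198
[... 255 characters left out ...]
: array([ 1.06619272e+00,  2.58622750e-01,  1.53511576e+00,  1.63694413e-05,
        1.34801066e+00, -2.02831035e-01]), 'qd': array([ 1.14408682e-03, -6.55200690e-04,  1.52298307e-05, -3.31736283e-04,
        1.61279989e-03, -2.51460919e-04]), 'joint_efforts': array([-8.52436278e-04, -4.45524108e+01, -2.90653861e+01, -3.57818481e-04,
        1.83145174e-03, -1.54767122e-05]), 'eef_pos': array([0.16342833, 0.52510039, 0.23125094]), 'tcp_rot': array([-3.45959716e-05,  1.50316196e-01,  9.88637970e-01, -7.06489053e-05]), 'contact_force': array([-0.71322749,  0.27071381, -0.33960335]), 'wrist_torque': array([-0.01929723,  0.01943383,  0.03612813]), 'grip_force': 0.0, 'width': 0.08533699142086533}
```

View pics/top0.png

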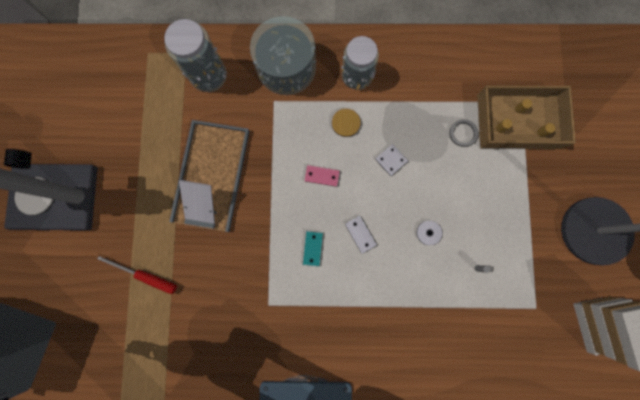

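View pics/scene0.png

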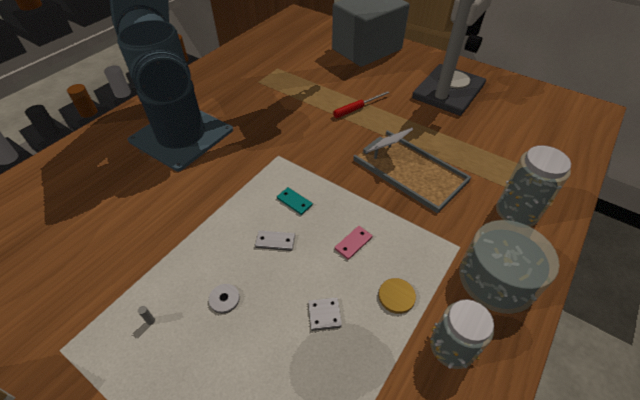

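Candidates in top: bright oblong with two holes (361,233); pink (323,176); turquoise (313,249); square (391,159), four holes; disc (430,232). The choice is (361,233). The ramp is at (197,202), and the tray extends up-image from it.

```bash
cat > h.py <<'E'
import numpy as np,cv2
from cell import status,vision,bot
def world(c,d,cal=None):
    cal=cal or vision.get_calibration(c); K=cal["mtx"]; V=np.linalg.inv(cal["view"])
    v,u=np.mgrid[:d.shape[0],:d.shape[1]]
    P=np.stack([(u-K[0,2])/K[0,0]*d,(v-K[1,2])/K[1,1]*d,d],-1)
    return P@V[:3,:3].T+V[:3,3]
E
python3 - <<'E'
from h import *
for c in ("top","scene"):
    z=np.load(c+".npz"); W=world(c,z["d"]); p=z["p"]
    print(c,"bench z",np.median(W[...,2][(z["d"]>0)&(abs(W[...,2])<.03)]))
    boxes={"top":{"plate":(335,205,50,56),"ramp":(165,110,90,130)},"scene":{"plate":(245,225,60,30),"ramp":(345,115,135,100)}}[c]
    x,y,w,h=boxes["plate"]; S=W[y:y+h,x:x+w]; m=(S[...,2]>.006)&(S[...,2]<.016); g=S[m]
    if len(g)>5:
        r=cv2.minAreaRect((g[:,:2]*1000).astype(np.float32)); print("plate",r,len(g),np.percentile(g[:,2],[5,50,95]),g.mean(0))
    x,y,w,h=boxes["ramp"]; S=W[y:y+h,x:x+w].reshape(-1,3); g=S[(S[:,2]>.03)&(S[:,2]<.11)]
    print("ramp",len(g),g.min(0),g.max(0)); np.save(c+"_ramp.npy",g)
    q=g-g.mean(0); n=np.linalg.svd(q,full_matrices=False)[2][2]; n*=np.sign(n[2]); print("n",n,np.degrees(np.arccos(n[2])),"az of x",np.degrees(np.arctan2(-n[1],-n[0])), "rms",np.std(q@n))
    e=-n[:2]/np.hypot(*n[:2]); t=np.array([-e[1],e[0]])
    a=g[:,:2]@e;b=g[:,:2]@t; print("top edge a",np.percentile(a,[95,98,99.5,100]),"b",np.percentile(b,[0,1,99,100]),"e",e, "z pct",np.percentile(g[:,2],[98,100]))
t=np.load("top.npz")["p"]; A=cv2.resize(t[205:261,335:391],(392,392),interpolation=cv2.INTER_CUBIC);B=cv2.resize(t[115:235,165:255],(294,392),interpolation=cv2.INTER_CUBIC)
cv2.imwrite("pics/crop.png",np.hstack([A,B])[:,:,::-1])
E
```

```text
top bench z 0.0015357914112315574
plate ((427.0494384765625, -119.07667541503906), (125.28411102294922, 61.42961502075195), 28.911718368530273) 580 [0.00863221 0.01112436 0.01358546] [ 0.43478811 -0.12638348  0.01109331]
ramp 1002 [0.46995777 0.20977187 0.03016387] [0.54567121 0.28829889 0.09702183]
n [-0.70494058  0.10666769  0.70119953] 45.476678284877046 az of x -8.604405770346451 rms 0.0012012898836434157
top edge a [0.494842   0.49689834 0.49800212 0.49893754] b [0.28654085 0.2869597  0.35641329 0.35757104] e [ 0.98874488 -0.14961137] z pct [0.09544311 0.09702183]
scene bench z -0.00014354431155982894
plate ((437.6473388671875, -126.51834869384766), (79.69181823730469, 42.80613708496094), 28.794986724853516) 599 [0.0072191  0.00931128 0.01161328] [ 0.43814859 -0.12721423  0.00934163]
ramp 253 [0.4737407  0.20892564 0.03068642] [0.54703316 0.28500743 0.0958476 ]
n [-0.70912133  0.0876617   0.69961587] 45.60380681444284 az of x -7.047160989719715 rms 0.001556533298663408
top edge a [0.50759413 0.50820456 0.50887646 0.50924664] b [0.27193697 0.27364196 0.34380374 0.34430356] e [ 0.9924455  -0.12268628] z pct [0.09459096 0.0958476 ]
```

View pics/crop.png

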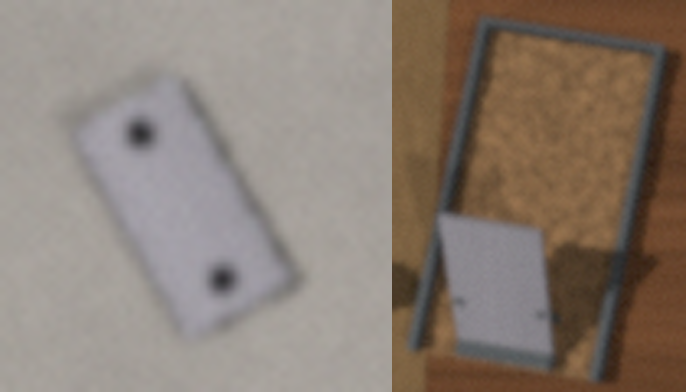

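The crop confirms the bright oblong with two holes at (361,233). The ramp is lit, with its free edge toward the tray. I'm moving above the plate now.

Call:
move_arm(targets=[[1, -0.0285, -0.0338, 0, 0], [1, -0.0285, -0.0338, 0, 0], [1, -0.0285, -0.0338, 0, 0], [1, -0.0285, -0.0338, 0, 0], [1, -0.0285, -0.0338, 0, 0], [1, -0.0285, -0.0338, 0, 0], [1, -0.0285, -0.0338, 0, 0], [1, -0.0285, -0.0338, 0, 0], [1, -0.0285, -0.0338, 0, 0], [1, -0.0285, -0.0338, 0, 0]], squeeze=50)

```text
time_s: 1.5
eef_pos: [0.3355, 0.1161, 0.2317]
tcp_rot: [0.001, 0.15, 0.989, 0.0]
contact_force: [1.7, 0.6, -0.0]
width: 0.085
grip_force: 0.0
```

Call:
move_arm(targets=[[1, -0.0285, -0.0338, 0, 0], [1, -0.0285, -0.0338, 0, 0], [1, -0.0285, -0.0338, 0, 0], [1, -0.0285, -0.0338, 0, 0], [1, -0.0285, -0.0338, 0, 0], [1, -0.0285, -0.0338, 0, 0], [1, 0, 0, 0, 0], [1, 0, 0, 0, 0]])

```text
time_s: 2.3
eef_pos: [0.4379, -0.1273, 0.2309]
tcp_rot: [-0.001, 0.151, 0.988, 0.0]
contact_force: [-0.4, 0.0, 0.6]
width: 0.0851
grip_force: 0.0
```

Call:
move_arm(targets=[[1, 0, 0, 0, -0.134], [1, 0, 0, 0, -0.134], [1, 0, 0, 0, -0.134], [1, 0, 0, 0, -0.134], [1, 0, 0, 0, -0.134], [1, 0, 0, 0, -0.134], [1, 0, 0, 0, 0], [1, 0, 0, 0, 0], [1, 0, 0, 0, 0]])

```text
time_s: 3.2
eef_pos: [0.4379, -0.126, 0.2314]
tcp_rot: [0.0, -0.248, 0.969, 0.0]
contact_force: [0.6, -0.6, -0.2]
width: 0.0853
grip_force: 0.0
```

```bash
cat >> h.py <<'E'
from scipy.spatial.transform import Rotation as R
def pose(s):
    q=s["tcp_rot"]; return R.from_quat([q[1],q[2],q[3],q[0]]).as_matrix(),s["eef_pos"]
def fish(d,cal,s):
    K=cal["mtx"]; v,u=np.mgrid[:d.shape[0],:d.shape[1]]; x=u-K[0,2];y=v-K[1,2]
    r=np.hypot(x,y)+1e-9; th=r/K[0,0]; ok=th<1.3; t=np.tan(np.where(ok,th,0))
    P=np.stack([x/r*t*d,y/r*t*d,d*ok],-1); T=np.array(cal["tool_from_camera"]); Rm,p=pose(s)
    return (P@T[:3,:3].T+T[:3,3])@Rm.T+p
E
python3 - <<'E'
from h import *
s=status.get_obs(); p,d=vision.camera("wrist"); np.savez("w1.npz",p=p,d=d); cv2.imwrite("pics/w1.png",p[:,:,::-1])
cal=vision.get_calibration("wrist"); print(cal); Rm,t=pose(s); print(s["time_s"],t,"tool y yaw",np.degrees(np.arctan2(Rm[1,1],Rm[0,1])),"z",Rm[:,2],s["joint_pos"])
print(vision.recognise("wrist","plate"))
W=fish(d,cal,s)
c=np.array([.4376,-.1265]); near=(np.hypot(W[...,0]-c[0],W[...,1]-c[1])<.06)&(d>0)
z=W[...,2]; b=np.median(z[near&(z<.006)]); print("bench",b)
m=near&(z>b+.006)&(z<b+.015); g=W[m]; print(len(g),cv2.minAreaRect((g[:,:2]*1000).astype(np.float32)),g.mean(0))
E
```

```text
{'mtx': array([[309.70691629,   0.        , 318.11289125],
       [  0.        , 309.70691629, 200.33420555],
       [  0.        ,   0.        ,   1.        ]]), 'tool_from_camera': array([[-4.21382474e-04, -9.46228340e-01, -3.23499229e-01,
         8.22489463e-02],
       [ 9.99999152e-01, -7.97447129e-04,  1.02994050e-03,
        -1.12953008e-03],
       [-1.23253242e-03, -3.23498520e-01,  9.46227873e-01,
        -1.40940288e-01],
       [ 0.00000000e+00,  0.00000000e+00,  0.00000000e+00,
         1.00000000e+00]])}
3.2 [ 0.43792943 -0.12603642  0.23143082] tool y yaw 118.67496054687706 z [ 1.12851930e-04  5.08270666e-05 -9.99999992e-01] [-5.25909454e-01  8.66082867e-02  1.74620574e+00  1.04167592e-04
  1.30870655e+00 -2.59720524e+00]
[{'rect': [302.1, 134.9, 32.8, 64.3], 'conf': 0.8}, {'rect': [300.7, 262.4, 63.3, 40.3], 'conf': 0.65}, {'rect': [382.4, 150.4, 57.9, 70.1], 'conf': 0.59}]
bench -0.0008951827116544103
2106 ((438.4236755371094, -125.72840118408203), (80.5833740234375, 39.40757751464844), 29.40349769592285) [ 0.43722174 -0.1263009   0.00831875]
```

View pics/w1.png

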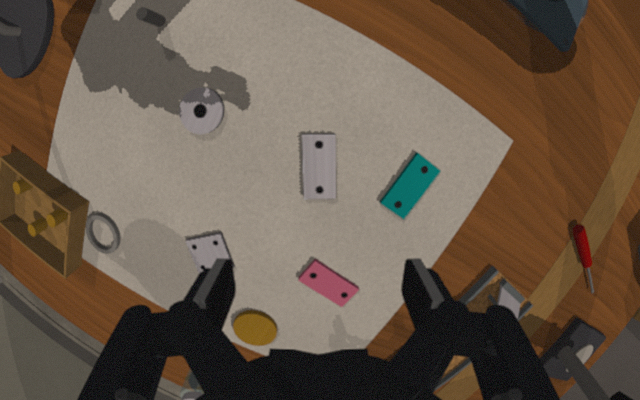

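The plate sits midway between the fingers at (318,167), aligned with the tool, so I'm descending.

Call:
move_arm(targets=[[1, 0, 0, 0.04, -0.01], [1, 0, 0, 0.04, 0], [1, 0, 0, 0.04, 0], [1, 0, 0, 0.04, 0], [1, 0, 0, 0.03, 0], [1, 0, 0, 0.02, 0], [1, 0, 0, 0.012, 0], [1, 0, 0, 0.01, 0], [1, 0, 0, 0, 0], [1, 0, 0, 0, 0]])

```text
time_s: 4.3
eef_pos: [0.4384, -0.1269, -0.0004]
tcp_rot: [0.0, -0.253, 0.967, -0.0]
contact_force: [-0.1, 0.6, -0.8]
width: 0.0854
grip_force: 0.0
```

Call:
move_arm(targets=[[0.6, 0, 0, 0, 0], [0.5, 0, 0, 0, 0], [0.3, 0, 0, 0, 0], [0.3, 0, 0, 0, 0], [0.3, 0, 0, 0, 0], [0.3, 0, 0, 0, 0], [0.3, 0, 0, 0, 0], [0.3, 0, 0, 0, 0]], squeeze=50)

```text
time_s: 5.1
eef_pos: [0.4384, -0.1268, 0.0001]
tcp_rot: [0.0, -0.253, 0.967, -0.0]
contact_force: [-2.2, 0.6, 6.7]
width: 0.0383
grip_force: 50.3
```

Call:
move_arm(targets=[[0.3, 0, 0, -0.01, 0], [0.3, 0, 0, -0.03, 0], [0.3, 0, 0, -0.04, 0], [0.3, 0, 0, -0.04, 0.13], [0.3, 0, 0, -0.04, 0.13], [0.3, 0, 0, -0.04, 0.13], [0.3, 0, 0, 0, 0.13], [0.3, 0, 0, 0, 0.131], [0.3, 0, 0, 0, 0], [0.3, 0, 0, 0, 0]])

```text
time_s: 6.1
eef_pos: [0.4377, -0.1265, 0.1994]
tcp_rot: [-0.0, 0.068, 0.998, 0.0]
contact_force: [-0.1, -0.8, -1.3]
width: 0.0385
grip_force: 51.3
```

Call:
move_arm(targets=[[0.3, -0.003, 0.018, 0, 0], [0.3, -0.006, 0.038, 0, 0], [0.3, -0.006, 0.038, 0, 0], [0.3, -0.007, 0.04, 0, 0], [0.3, -0.007, 0.04, 0, 0], [0.3, -0.007, 0.04, 0, 0], [0.3, -0.007, 0.04, 0, 0], [0.3, -0.007, 0.04, 0, 0], [0.3, -0.007, 0.04, 0, 0], [0.3, -0.004, 0.03, 0, 0]])

```text
time_s: 7.1
eef_pos: [0.549, 0.2277, 0.1986]
tcp_rot: [-0.001, 0.067, 0.998, 0.0]
contact_force: [0.0, -0.1, -2.3]
width: 0.0385
grip_force: 51.3
```

Call:
move_arm(targets=[[0.3, -0.0025, 0.017, 0, 0], [0.3, 0, 0, 0, 0], [0.3, 0, 0, 0, 0]])

```text
time_s: 7.4
eef_pos: [0.5532, 0.2411, 0.1987]
tcp_rot: [-0.001, 0.069, 0.998, -0.001]
contact_force: [-0.2, -0.4, -2.6]
width: 0.0383
grip_force: 51.3
```

```bash
cat > r.py <<'E'
from h import *
def ramp(W,d,p,ce=(.5423,.2435)):
    h=np.hypot(W[...,0]-ce[0]+.035,W[...,1]-ce[1])<.065; g=W[h&(d>0)]; g=g[(g[:,2]>.02)&(g[:,2]<.1)]
    g=g[(abs(g[:,2]-(.095+(g[:,0]-ce[0])*1.035))<.02)]
    for _ in range(3):
        q=g-g.mean(0); n=np.linalg.svd(q,full_matrices=False)[2][2]; n*=np.sign(n[2]); g=g[abs(q@n)<.004]
    e=-n[:2]/np.hypot(*n[:2]); t=np.array([-e[1],e[0]])
    b=g[:,:2]@t; lo,hi=np.percentile(b,[1,99]); top=np.percentile(g[:,2],99.5)
    i=[]
    for s in np.linspace(lo+.005,hi-.005,11):
        k=g[abs(b-s)<.004]
        if len(k): i.append(k[np.argsort(k[:,2])[-3:]].mean(0))
    i=np.array(i); f=np.polyfit(i[:,1],i[:,0],1)
    print("ramp n",len(g),"yaw normal",np.degrees(np.arctan2(e[1],e[0])),"yaw edge",-np.degrees(np.arctan(f[0])),"b",lo,hi,"zmax",top)
    bm=(lo+hi)/2; a=(i[:,:2]@e).mean(); print("edge mid",a*e+bm*t,"edge z",i[:,2].mean())
E
python3 - <<'E'
from r import *
for c in ("top","scene"):
    z=np.load(c+".npz"); ramp(world(c,z["d"]),z["d"],z["p"])
s=status.get_obs(); cal=vision.get_calibration("wrist"); p,d=vision.camera("wrist"); np.savez("w2.npz",p=p,d=d); cv2.imwrite("pics/w2.png",p[:,:,::-1])
Rm,t=pose(s); print(s["time_s"],t,np.degrees(np.arctan2(Rm[1,1],Rm[0,1])),s["width"],s["grip_force"])
W=fish(d,cal,s); np.save("W2.npy",W)
ramp(W,d,p)
z=W[...,2]; m=(np.hypot(W[...,0]-t[0],W[...,1]-t[1])<.065)&(z>t[2]-.02)&(z<t[2]+.04)&(d>0); print("held",m.sum(),np.median(W[m],0) if m.any() else 0)
p2,d2=vision.camera("scene"); cv2.imwrite("pics/s2.png",cv2.resize(p2[40:240,280:520],(720,600))[:,:,::-1])
E
```

```text
ramp n 1124 yaw normal -8.755929146535816 yaw edge -8.894008967391223 b 0.28836692310145645 0.3576667245437595 zmax 0.09621759325073546
edge mid [0.53815855 0.2439382 ] edge z 0.09587942999055729
ramp n 272 yaw normal -7.5504395436243055 yaw edge -8.634386256383209 b 0.27802646513139306 0.34801913260486494 zmax 0.0952942927373761
edge mid [0.5404567  0.24412402] edge z 0.09380789796521433
7.4 [0.5532466  0.24111827 0.19871024] 82.13762154525747 0.03834175724336893 51.340429186820984
ramp n 6792 yaw normal -8.971365411204753 yaw edge -9.570436848545123 b 0.29184444065645976 0.3604078226429994 zmax 0.09336808191582376
edge mid [0.5405024  0.24483495] edge z 0.09379278987289365
held 14055 [0.54658851 0.24189966 0.20695986]
```

View pics/w2.png

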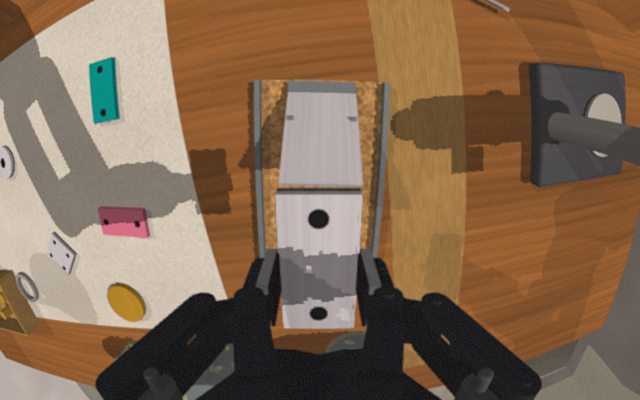

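View pics/s2.png

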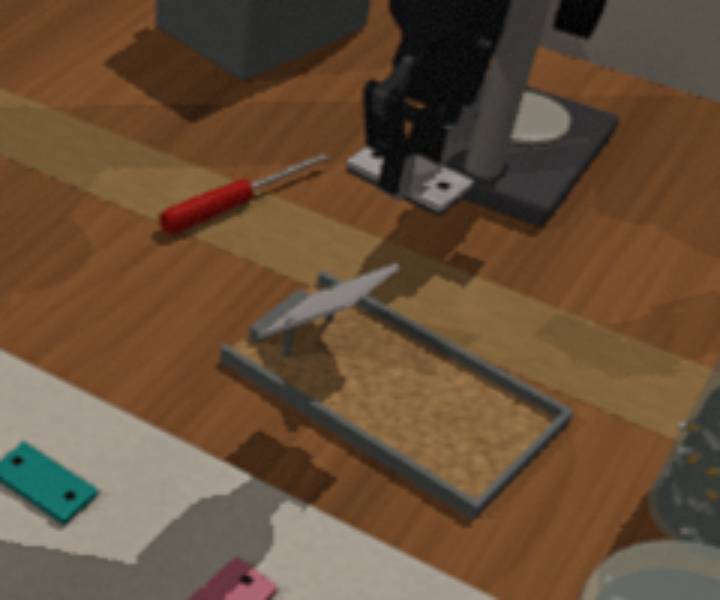

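The wrist view shows the plate gripped centrally: holes at (318,218) and (318,313), ramp edge just behind. Next I'll check how level it is, its height, and its position relative to the edge.

Run:
```python
from r import *
W=np.load("W2.npy"); z=np.load("w2.npz"); d=z["d"]; s=status.get_obs(); Rm,t=pose(s)
T=(W-t)@Rm  # tool coords
m=(abs(T[...,1])<.017)&(abs(T[...,0])<.06)&(T[...,2]>-.03)&(T[...,2]<.02)&(d>0)
v=np.mgrid[:400,:640][0]; g=T[m&(v<335)&(v>180)]
for _ in range(3):
    q=g-g.mean(0); n=np.linalg.svd(q,full_matrices=False)[2][2]; n*=np.sign(n[2]); g=g[abs(q@n)<.003]
print("tool plane n",n,"tilt deg",np.degrees(np.arctan2(n[0],n[2])),np.degrees(np.arctan2(n[1],n[2])),"mean",g.mean(0),"x range",np.percentile(g[:,0],[.5,99.5]),"y all")
a=T[(abs(T[...,0]-.03)<.008)&(abs(T[...,2]-g[:,2].mean())<.004)&(d>0)&(abs(T[...,1])<.03)]
print("y range near rear",np.percentile(a[:,1],[1,99]))
```

```text
tool plane n [-4.10047408e-04 -9.75673069e-04  9.99999440e-01] tilt deg -0.02349399769852186 -0.055901962603171346 mean [ 5.58416827e-03  1.16146078e-05 -7.64050993e-03] x range [-0.03906303  0.03992832] y all
y range near rear [-0.01902466  0.02001501]
```

Call:
move_arm(targets=[[0.3, 0, 0.001, 0.02, 0.018], [0.3, 0, 0, 0.03, 0], [0.3, 0, 0, 0.02, 0], [0.3, 0, 0, 0.015, 0], [0.3, 0, 0, 0.01, 0], [0.3, 0, 0, 0, 0], [0.3, 0, 0, 0, 0], [0.3, 0, 0, 0, 0], [0.3, 0, 0, 0, 0]])

```text
time_s: 8.4
eef_pos: [0.5545, 0.2429, 0.1054]
tcp_rot: [0.001, 0.078, 0.997, 0.0]
contact_force: [-0.2, 0.5, -2.0]
width: 0.0385
grip_force: 51.3
```

Run:
```python
from h import *
s=status.get_obs();Rm,t=pose(s); print(t,np.degrees(np.arctan2(Rm[1,1],Rm[0,1])),s["contact_force"])
p2,d2=vision.camera("scene"); cv2.imwrite("pics/s3.png",cv2.resize(p2[90:190,330:450],(720,600),interpolation=cv2.INTER_CUBIC)[:,:,::-1])
```

```text
[0.55448007 0.24293374 0.10541208] 81.02014736828322 [-0.16643908  0.47942364 -2.03639381]
```

View pics/s3.png

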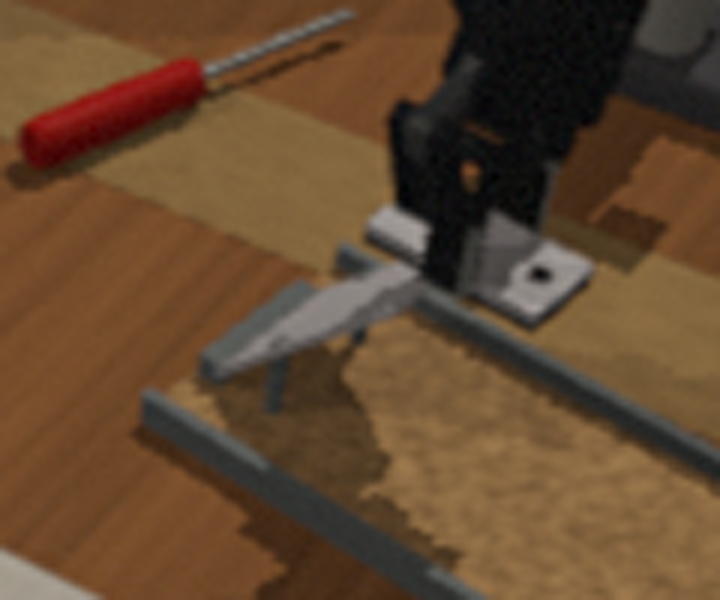

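Scene view: the plate is level across the ramp edge (edge corner near (415,275)), with its larger part over the tray and the fingers clear. Releasing.

Call:
move_arm(targets=[[0.3, 0.001, 0, 0.002, 0], [0.3, 0, 0, 0, 0], [0.3, 0, 0, 0, 0], [1, 0, 0, 0, 0], [1, 0, 0, 0, 0], [1, 0, 0, 0, 0], [1, 0, 0, 0, 0], [1, 0, 0, 0, 0], [1, 0, 0, -0.02, 0], [1, 0, 0, -0.04, 0]])

```text
time_s: 9.45
eef_pos: [0.5504, 0.2423, 0.1595]
tcp_rot: [-0.004, 0.078, 0.997, -0.001]
contact_force: [0.5, 0.0, 0.3]
width: 0.0854
grip_force: 0.0
```

Call:
move_arm(targets=[[1, 0, 0, -0.05, 0], [1, 0, -0.04, -0.03, 0], [1, 0, -0.04, 0, 0], [1, 0, -0.04, 0, 0], [1, 0, -0.04, 0, 0], [1, 0, -0.04, 0, 0], [1, 0, 0, 0, 0], [1, 0, 0, 0, 0], [1, 0, 0, 0, 0], [1, 0, 0, 0, 0]])

```text
time_s: 10.45
eef_pos: [0.5217, 0.0466, 0.2423]
tcp_rot: [-0.0, 0.077, 0.997, 0.0]
contact_force: [0.4, -0.2, 0.3]
width: 0.0856
grip_force: 0.0
```

Run:
```python
from h import *
s=status.get_obs();print(s["time_s"],s["contact_force"],s["grip_force"])
a,_=vision.camera("top");p2,d2=vision.camera("scene")
A=cv2.resize(a[105:235,165:265],(385,500),interpolation=cv2.INTER_CUBIC);B=cv2.resize(p2[110:220,340:430+20],(400,400),interpolation=cv2.INTER_CUBIC);B=np.vstack([B,np.zeros((100,400,3),np.uint8)])
cv2.imwrite("pics/end.png",np.hstack([A,B])[:,:,::-1])
W=world("scene",d2); m=(d2>0)&(np.hypot(W[...,0]-.63,W[...,1]-.23)<.08)&(W[...,2]>.010)&(W[...,2]<.03); g=W[m]; print(len(g),np.percentile(g[:,2],[5,50,95]),cv2.minAreaRect((g[:,:2]*1000).astype(np.float32)))
```

```text
10.45 [ 0.41637131 -0.21946883  0.30365942] 0.0
693 [0.01110692 0.01456572 0.01688772] ((627.7825927734375, 228.57366943359375), (146.23416137695312, 154.08334350585938), 81.57111358642578)
```

View pics/end.png

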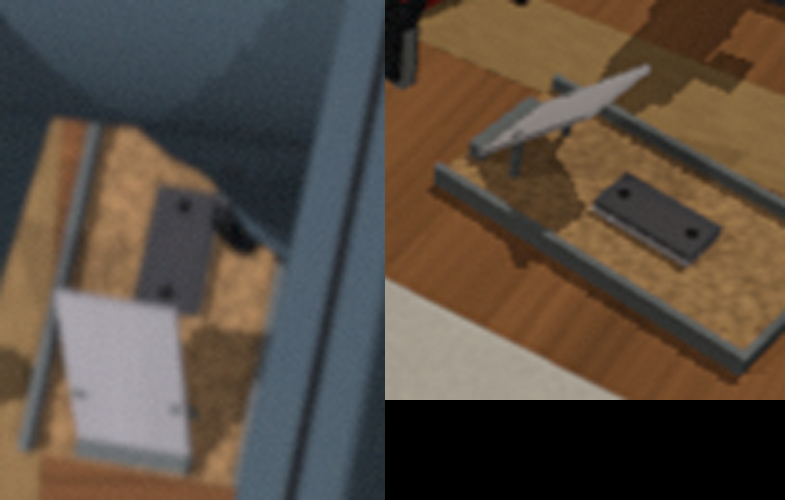

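The plate lies flat in the tray with its dark face up (right crop, about (657,220)), and the arm is clear.

```bash
python3 -c "
from cell import bot; print(bot.sign_off())"
```

```text
the job is handed in; nothing more can be done
None
```

The oblong plate tipped off the ramp edge, turned over and now lies flat in the tray with its dark face up; the square plate and the disc were not touched, and the job is handed in at about 10.5 s.

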